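Clamp the sample tubes in the tube mixer with its hold-down plate

ROBOT

A 6-joint arm with a two-finger parallel gripper is mounted at the origin on a cart in front of the work surface, level with it; the furniture and walls round the work are solid. World frame = base frame: x ahead of the robot, y to its left, z up, the work surface at z = 0. Lengths are in m, angles in degrees, forces in N, time in s.
With the tool pointing down it reaches from about 0.375 to 0.9 m from the base axis. Payload 3.1 kg.
Tool frame: the origin (TCP) lies midway between the tips of the shut fingers; the grasp point (between the pads) lies 19 mm behind it; z points along the fingers, y is the line along which they close (so a half turn about z gives the same grasp; the last joint's range is limited). The gripper opens to 87 mm and grips with 3 to 60 N. Pads are 19 mm wide; open, the fingers measure 117 mm over their backs; the gripper's body (75 mm by 190 mm) begins 51 mm behind the grasp point.
Start: joints at [-10.227, 30.224, 82.088, -0, 67.689, -10.227], TCP at [0.625, 0, 0.223] pointing down, gripper open.
Joint ranges: [-176.69, 176.69], [-43.24, 126.21], [12.49, 139.97], [-82, 262], [0, 151.66], [-163.58, 163.58]. Speed limits (degrees/s): [159.86, 159.86, 180, 180, 180, 180].

INTERFACE

Orientations are given as a 3x3 rotation matrix whose columns are the frame's x, y, z axes.
In Python, from rig import bot gives the robot as it stands.
- The arm moves only by the shell command python3 steer.py FILE, which reads ROWS from the file FILE. ROWS is 1 to 20 rows, parted by a bar, with the numbers parted by spaces; each row has 7 numbers: dx, dy, dz in units of 100 mm, then a rotation vector rx, ry, rz in units of 5 degrees, then the opening from 0.0 (shut) to 1.0 (fully open); each row is the pose to reach, as a shift and turn from the pose commanded when the command began, along the tool's axes at that moment; what a row does not reach only later rows make up. A row lasts 1/10 s, in which the tool goes at most 0.05 m and 8.59 degrees, less where a joint would pass 70% of its speed; a pose out of reach is approached as far as the arm can. The fingers move at their own pace and stop on an object; the grip force is fixed at half the most. Time passes only in rows, so rows that do not move let the fingers close. It prints the time, the measured TCP pose, the force, the opening and the grip force at its end. Input that does not fit is refused with a message, and nothing moves.
- bot.read_state(): the state, without advancing time (a new reading comes with each control period).
- bot.capture(name): name is "side" or "top"; returns a dict with "color" (420x560x3 uint8, red, green, blue), "K" (3x3 intrinsics, pixels), "D" ([k1, k2, p1, p2, k3] as OpenCV has them; the pictures are not rectified), "view" (4x4, takes a point from world to camera coordinates). Camera axes: x right, y up, looking along -z (the intrinsics and any distortion apply to the point x, -y, -z); pixel columns grow to the right and rows downward; lengths in m; the calibration is good to about 2 mm. A picture is of the moment at which its call begins. There is no depth.
- bot.hand_in(): hands the job in; it is judged then, once.
The state is a dict: "time_s": time; "joint_positions": joint angles; "qvel": joint speeds; "tau": joint torques, N m; "position": TCP position; "tcp_rot": TCP orientation; "force": force on the tool from outside, world axes, zero at the start; "moment": the same for the moment, N m; "opening": opening from 0.0 (shut) to 1.0 (fully open); "grasp_force": force on a finger pad.
Only numpy, scipy, OpenCV 4.12 (cv2) and the standard library are available. Lean on these libraries where they do the work, as an engineer would, in place of code of your own. Each camera call takes 0.05 s, during which the arm holds its last target. There are 200 camera calls.

TASK

The tube mixer is loaded and needs its hold-down plate, which is parked under the white riser. Draw the plate out by the end that sticks out, let it lie flat on the trolley with its grip bar clear of the riser, then take it by the grip bar, lower it level over the mixer's two guide pins, either way round, and press it home without forcing it until both spring clips have snapped over its ends. Leave the jars, the dropper bottle and the needle carton where they stand.

Things in the scene. Friction and masses are not known exactly. Their poses are not given: they have to be found in the camera images.
- mixer: Fixed tube mixer: white housing 126 (x) by 236 (y) by 37 mm high, dial and switch on its -x side; origin under its centre, z up, long axis y. Its head carries 2 rows of 4 capped tubes between clear upright guards (inner faces 33 mm either side of the head's middle in x, 104 mm long, top at 134 mm) and two end posts. Seated, hold_plate is 113.5 mm above this origin, long axis along this y.
- mixer_center (a point): Point 116.5 mm above the mixer's origin, axes as the mixer: level with the tops of the end posts. The head floats and stops with its middle anywhere within 6 mm of this point in x and in y, never turned; this offset is in no pose and must be felt or seen. It yields sideways to about 2 N (to 8 mm from the middle), so once the pin tapers are in the holes it centres itself.
- post_left (a point): Nominal centre of the top of the +y end post (aluminium, 40 by 27 mm), 74 mm along the mixer's +y from mixer_center; the real post is off by the head's float. In its centre stands a steel guide pin: 8 mm diameter, 34 mm tall, its top 9 mm tapering to 3.2 mm.
- post_right (a point): The same for the -y end post and its pin, 74 mm along the mixer's -y from mixer_center.
- hold_plate: Hold-down plate, loose, 0.15 to 0.31 kg: aluminium 180 (own x) by 60 (own y) by 7 mm with 9.6 mm through holes at x = -74 and +74 mm; under its middle a rubber pad 100 by 50 by 3 mm. Origin: centre of the pad's underside (aluminium 3 to 10 mm above it). Parked flat under the riser, own +x pointing in; its -x end sticks out 40 to 70 mm and can be pinched across the 60 mm.
- plate_handle: Black plastic grip bar fixed across the middle of the plate, 12 mm thick (along the plate's x), 46 mm long (along the plate's y), top 27 mm above the plate's upper face, on a foot 24 by 50 by 3 mm. Origin: on the plate's upper face at its centre, axes as the plate's.
- riser: White bent-sheet bench riser, fixed, 120 (x) by 212 (y) mm, open at front and back, 48 mm clear beneath, top at 53 mm. Origin: centre of its footprint on the trolley; its front edge is at x = -60 mm (the robot's side).
- clip_left (a joint): Spring clip of steel strip at the +y end of the mixer's head, 16 mm wide, top edge 148 mm above the mixer's origin. The plate pushes its hook outwards on the way down; it then snaps 4 mm over the plate's upper face. Both clips together take some 6 to 15 N of push. Value: rad outwards, 0 at rest (before, and again once snapped), about 0.05 while forced aside.
- clip_right (a joint): The same clip at the -y end of the head.
- stain_jar_a: Staining jar with black lid, 53 mm wide, 99 mm tall, loose on the riser; origin at its foot.
- stain_jar_b: Staining jar with black lid, 53 mm wide, 99 mm tall, loose on the riser; origin at its foot.
- dropper: Dropper bottle with pointed cap, 37 mm wide, 107 mm tall, loose on the riser; origin at its foot.
- needle_carton: Closed carton, 62 by 105 by 41 mm, loose on the trolley behind the mixer; origin at its underside.

How it is judged:
By the outcome, as a careful person would: the job done as asked, in the order asked, and still so for the second after the job is handed in, with the robot touching nothing.
It also fails if it takes over 64 s, if anything falls off the work surface, if the arm or the gripper's body presses on something with over 40 N, if the wrist force passes 120 N, or if a joint passes its speed limit or range.

## Working session

There is one attempt and no reset: what is moved stays moved. The work goes in short steps, Python scripts to look and compute and a shell command to move; the robot and the scene stay as the last step left them, time stands still between calls to the robot, and variables do not carry over. Pictures are saved under pics/ and viewed, at most 10 in all, crops included, and the job is handed in when it is done.

```bash
ls; mkdir -p pics; python3 - <<'E'
from rig import bot
import cv2,pickle
for n in("side","top"):
    c=bot.capture(n); cv2.imwrite(f"pics/{n}0.png",c["color"][:,:,::-1]); pickle.dump(c,open(f"{n}0.pkl","wb"))
    print(n,c["K"],c["D"],c["view"])
s=bot.read_state();print(s)
E
```

```text
pics
rig.py
steer.py
side [[459.80797881   0.         280.63698547]
 [  0.         459.80797881 207.30954544]
 [  0.           0.           1.        ]] [-0.09635318  0.          0.          0.          0.        ] [[ 0.97500282 -0.22062251 -0.02636698 -0.57590032]
 [ 0.10547139  0.35510298  0.92885826 -0.14516615]
 [-0.19556405 -0.90842038  0.36949577 -1.00827565]
 [ 0.          0.          0.          1.        ]]
top [[531.26126134   0.         287.78118681]
 [  0.         531.26126134 205.54709875]
 [  0.           0.           1.        ]] [-0.00470639  0.          0.          0.          0.        ] [[-0.01924284 -0.99976646 -0.00983548  0.02908964]
 [ 0.99762318 -0.01985073  0.06598432 -0.6145881 ]
 [-0.06616415 -0.00854238  0.99777218 -1.18877636]
 [ 0.          0.          0.          1.        ]]
{'time_s': 0.1, 'joint_positions': array([-1.02268646e+01,  3.02746113e+01,  8.21500564e+01, -1.47561971e-03,
        6.76895961e+01, -1.02272331e+01]), 'qvel': array([ 0.02024215, -0.08759551, -0.2287273 ,  0.06334675,  0.07150638,
       -0.06295111]), 'tau': array([-3.02360622e-04, -4.40987206e+01, -1.77151054e+01,  6.34850166e-02,
        5.34114777e-02, -3.85449334e-05]), 'position': array([6.24328226e-01, 1.47977008e-04, 2.21653456e-01]), 'tcp_rot': array([[-1.59063380e-05,  9.99998066e-01, -1.96682444e-03],
       [ 9.99999945e-01,  1.65566576e-05,  3.30628585e-04],
       [ 3.30660509e-04, -1.96681907e-03, -9.99998011e-01]]), 'force': array([ 0.14978936,  0.44689178, -0.06828458]), 'moment': array([-0.00698141, -0.01480295, -0.01113697]), 'grasp_force': 0.0, 'opening': 0.998470853587617}
```

View pics/side0.png

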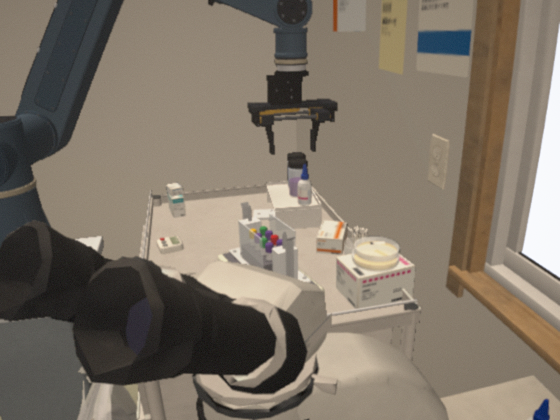

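View pics/top0.png

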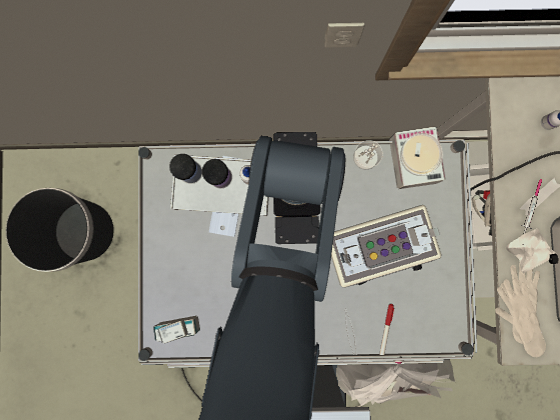

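The top view shows the plate end with its hole at about (223,222), the riser front edge at row ~210, and the mixer at about (386,247), turned. In the side view the mixer is near (268,245) and the plate end near (262,214). I'll enlarge those regions.

```bash
cat > h.py <<'E'
import numpy as np,cv2
def ray(c,px):
    u=cv2.undistortPoints(np.array(px,float).reshape(-1,1,2),c["K"],np.array(c["D"])).reshape(-1,2)
    V=c["view"];R=V[:3,:3];o=-R.T@V[:3,3]
    d=np.c_[u[:,0],-u[:,1],-np.ones(len(u))]@R
    return o,d
def onz(c,px,z):
    o,d=ray(c,px); return o+d*((z-o[2])/d[:,2])[:,None]
def proj(c,P):
    V=c["view"];q=np.atleast_2d(P)@V[:3,:3].T+V[:3,3]
    return cv2.projectPoints(q*[1,-1,-1],np.zeros(3),np.zeros(3),c["K"],np.array(c["D"]))[0].reshape(-1,2)
E
python3 - <<'E'
import pickle,cv2,numpy as np
t=pickle.load(open("top0.pkl","rb"));s=pickle.load(open("side0.pkl","rb"))
a=t["color"][195:295,325:445];b=t["color"][150:250,165:285]
c=s["color"][180:280,210:330]; 
R=lambda i:cv2.resize(i,(400,300)[:2] if 0 else (400,300),interpolation=cv2.INTER_CUBIC)
a=cv2.resize(a,None,fx=3.33,fy=3.0);
z=lambda i:cv2.resize(i,(400,333),interpolation=cv2.INTER_CUBIC)[:300]
im=np.vstack([np.hstack([z(t["color"][195:295,325:445]),z(b)]),np.hstack([z(c),z(s["color"][180:280,210:330])*0])])
cv2.imwrite("pics/crop0.png",im[:,:,::-1])
E
```

```text
(no output)
```

View pics/crop0.png

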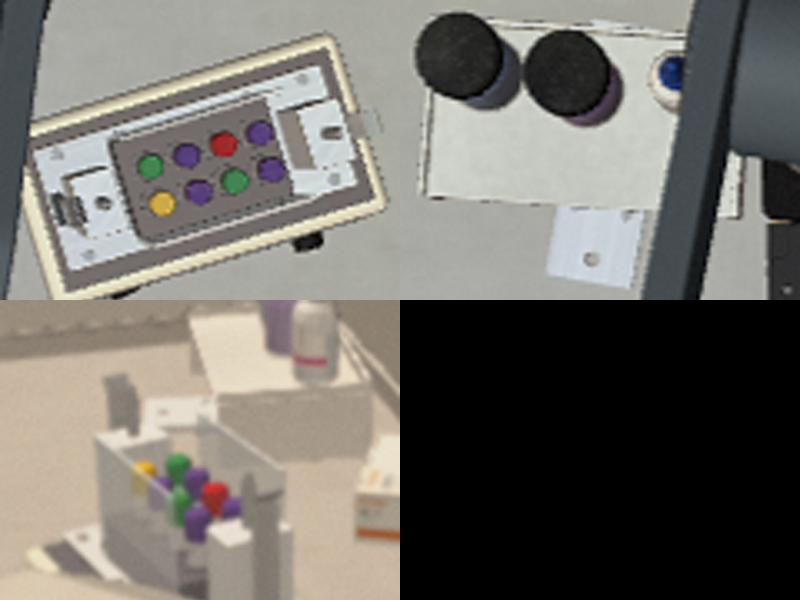

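Crop: the mixer's pins are at about (356,256) and (424,235) in the top picture. The plate hole is at (343,228)-ish in the crop, so full-image ≈ (222.6,227.7), with the end edge from (209.5,234) to (234.6,236). Next I'll turn these into positions.

```bash
python3 - <<'E'
import pickle,cv2,numpy as np
from h import *
t=pickle.load(open("top0.pkl","rb"));g=cv2.cvtColor(t["color"],cv2.COLOR_RGB2GRAY).astype(float)
def dark(x,y,r=3):
    w=g[y-r:y+r+1,x-r:x+r+1];m=np.clip(np.median(w)-6-w,0,None);yy,xx=np.mgrid[-r:r+1,-r:r+1]
    return [x+(m*xx).sum()/m.sum(),y+(m*yy).sum()/m.sum()]
h=dark(223,228);print("hole",h,onz(t,[h],.0100))
p=[dark(356,256),dark(424,235)];
for z in(.1165,.14,.1505):
  P=onz(t,p,z);d=P[0]-P[1];print(z,p,P,np.linalg.norm(d),np.degrees(np.arctan2(-d[0],d[1])))
# plate blob: bluish white
hsv=cv2.cvtColor(t["color"],cv2.COLOR_RGB2HSV);print(t["color"][222,215:222:2],t["color"][225,200],t["color"][205,215])
w=t["color"][195:250,195:250].astype(int)
m=((w.min(2)>185)).astype(np.uint8)
for r in m[::1]: print(''.join('#' if v else '.' for v in r))
E
```

```text
hole [np.float64(221.629179331307), np.float64(227.44224924012158)] [[0.56845268 0.169751   0.01      ]]
0.1165 [[np.float64(355.4966153846154), np.float64(255.392)], [np.float64(423.96117523609655), np.float64(234.3934942287513)]] [[ 0.50200142 -0.12256866  0.1165    ]
 [ 0.54282415 -0.26620572  0.1165    ]] 0.1493254920754786 15.86554709028812
0.14 [[np.float64(355.4966153846154), np.float64(255.392)], [np.float64(423.96117523609655), np.float64(234.3934942287513)]] [[ 0.50270044 -0.11983245  0.14      ]
 [ 0.54265927 -0.26042983  0.14      ]] 0.14616542682061667 15.865547090288072
0.1505 [[np.float64(355.4966153846154), np.float64(255.392)], [np.float64(423.96117523609655), np.float64(234.3934942287513)]] [[ 0.50301277 -0.11860989  0.1505    ]
 [ 0.5425856  -0.25784911  0.1505    ]] 0.14475348277057207 15.865547090288116
[[200 208 216]
 [202 209 216]
 [203 210 218]
 [205 213 218]] [169 169 164] [195 197 190]
###################################################....
###################################################....
##################################################.....
#######
[... 2204 characters left out ...]
............................
.......................................................
.......................................................
.......................................................
.......................................................
.......................................................
.......................................................
.......................................................
.......................................................
.......................................................
.......................................................
.......................................................
.......................................................
```

```bash
python3 - <<'E'
import pickle
from h import *
t=pickle.load(open("top0.pkl","rb"));w=t["color"].astype(int)
m=((w[:,:,2]-w[:,:,0]>7)&(w.min(2)>185)).astype(np.uint8)
m[:212]=0;m[245:]=0;m[:,:200]=0;m[:,245:]=0
L=[];Rr=[]
for r in range(217,231):
    c=np.flatnonzero(m[r]);L.append([c[0]-.5,r]);Rr.append([c[-1]+.5,r])
F=[[c,np.flatnonzero(m[:,c])[-1]+.5] for c in range(212,232)]
def ln(p):
    P=onz(t,p,.01);vx,vy,x,y=cv2.fitLine(P[:,:2].astype(np.float32),cv2.DIST_HUBER,0,.001,.001).ravel();return np.array([x,y]),np.array([vx,vy])
for n,p in(("L",L),("R",Rr),("F",F)):
    c,v=ln(p);print(n,c,v,np.degrees(np.arctan2(v[1],v[0])))
a,v=ln(L);b,_=ln(Rr);print("width",abs(np.cross(b-a,v)))
print("hole",onz(t,[[222,228]],.006))
# riser front edge top
print("riser front top",onz(t,[[172,209],[268,214]],.053), np.round(onz(t,[[175,157]],.053),3))
E
```

```text
L [0.5800804  0.19634388] [ 0.97893023 -0.20419487] -11.7823715
R [0.57595587 0.13781683] [ 0.98253775 -0.18606342] -10.723138
F [0.5542379 0.1757148] [0.18375637 0.98297185] 79.41136
width 0.058136106
hole [[0.56726383 0.16944711 0.006     ]]
riser front top [[0.61031479 0.27380864 0.053     ]
 [0.59500628 0.06091286 0.053     ]] [[0.727 0.267 0.053]]<stdin>:14: DeprecationWarning: Arrays of 2-dimensional vectors are deprecated. Use arrays of 3-dimensional vectors instead. (deprecated in NumPy 2.0)
```

The rows are not in the units I measure in: shifts go in units of 100 mm and turns go in units of 5 degrees. I convert before sending: 0.17 m is 1.7, 0.06 m is 0.6, -79 degrees is -15.8.

```bash
echo '0.5 -0.2 0 0 0 -1.6 1 | 0.9 -0.4 0 0 0 -3.2 1 | 1.3 -0.5 0 0 0 -4.8 1 | 1.6 -0.58 0 0 0 -6.4 1 | 1.7 -0.58 0 0 0 -8 1 | 1.7 -0.58 0.3 0 0 -9.6 1 | 1.7 -0.58 0.6 0 0 -11.2 1 | 1.7 -0.58 0.9 0 0 -12.8 1 | 1.7 -0.58 1.2 0 0 -14.4 1 | 1.7 -0.58 1.5 0 0 -15.8 1 | 1.7 -0.58 1.6 0 0 -15.8 1 | 1.7 -0.58 1.6 0 0 -15.8 1 | 1.7 -0.58 1.6 0 0 -15.8 1' > next.json && python3 steer.py next.json
python3 - <<'E'
from rig import bot
import cv2,pickle
for n in("side","top"):
    c=bot.capture(n); cv2.imwrite(f"pics/{n}1.png",c["color"][:,:,::-1]); pickle.dump(c,open(f"{n}1.pkl","wb"))
E
```

```text
time_s: 1.4
position: [0.5677, 0.1701, 0.0633]
tcp_rot: [[-0.981, 0.192, 0.001], [0.192, 0.981, 0.0], [-0.001, 0.0, -1.0]]
force: [0.2, -0.2, 0.0]
opening: 0.999
grasp_force: 0.0
```

View pics/top1.png

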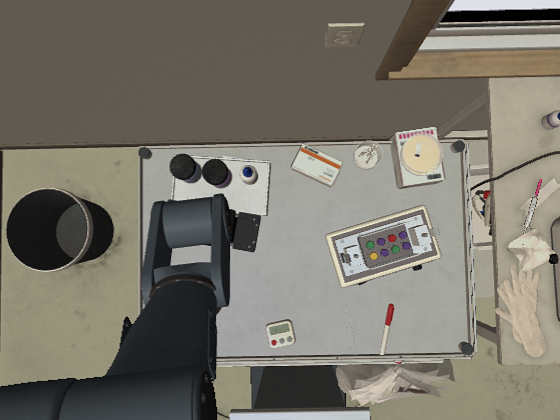

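The view now shows the mixer and riser unobstructed: mixer centre at about (384,246), riser front edge on the line (172,209)–(268,214). The gripper is over the plate end. I'll lower and grip.

```bash
echo '0 0 0.2 0 0 0 1 | 0 0 0.4 0 0 0 1 | 0 0 0.5 0 0 0 1 | 0 0 0.56 0 0 0 1 | 0 0 0.59 0 0 0 1 | 0 0 0.59 0 0 0 1 | 0 0 0.59 0 0 0 0 | 0 0 0.59 0 0 0 0 | 0 0 0.59 0 0 0 0 | 0 0 0.59 0 0 0 0 | 0 0 0.59 0 0 0 0 | 0 0 0.59 0 0 0 0 | 0 0 0.59 0 0 0 0 | 0 0 0.59 0 0 0 0' > next.json && python3 steer.py next.json
```

```text
time_s: 2.9
position: [0.567, 0.17, 0.0037]
tcp_rot: [[-0.982, 0.191, -0.0], [0.191, 0.982, -0.0], [-0.0, -0.0, -1.0]]
force: [-0.7, -0.2, 3.1]
opening: 0.682
grasp_force: 30.0
```

```bash
python3 - <<'E'
import pickle
from h import *
t=pickle.load(open("top1.pkl","rb"))
z=lambda a:cv2.resize(a,None,fx=6.6,fy=6,interpolation=cv2.INTER_CUBIC)
cv2.imwrite("pics/mix1.png",cv2.resize(t["color"][200:290,324:444],(800,600),interpolation=cv2.INTER_CUBIC)[:,:,::-1])
E
```

```text
(no output)
```

View pics/mix1.png

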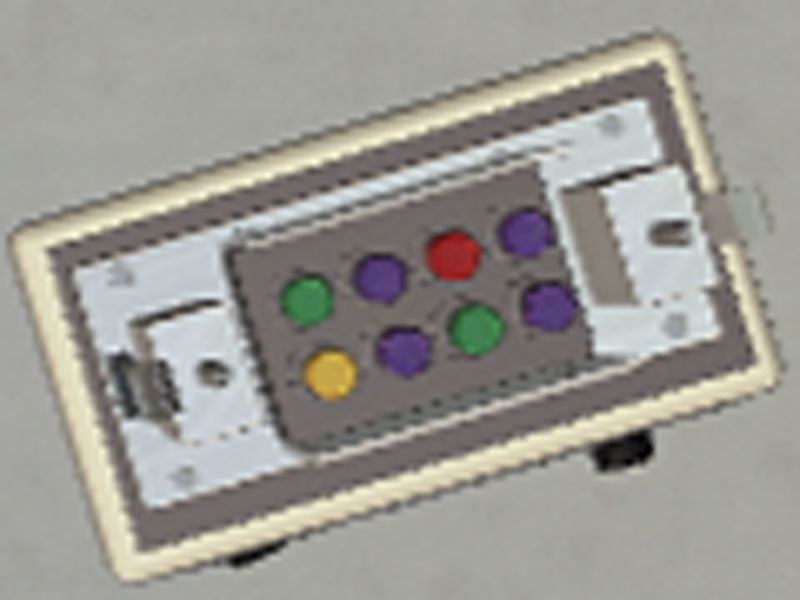

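The crop shows the right pin streak at (650–692,235) and the left pin at about (213,374), with the post tops around them. The plate is pinched (59 mm opening). Now I'll draw it out.

```bash
echo '0.05 0 0 0 0 0 0 | 0.15 0 0 0 0 0 0 | 0.3 0 0 0 0 0 0 | 0.45 0 0 0 0 0 0 | 0.6 0 0 0 0 0 0 | 0.75 0 0 0 0 0 0 | 0.9 0 0 0 0 0 0 | 1.05 0 0 0 0 0 0 | 1.2 0 0 0 0 0 0 | 1.35 0 0 0 0 0 0 | 1.45 0 0 0 0 0 0 | 1.5 0 0 0 0 0 0 | 1.5 0 0 0 0 0 0 | 1.5 0 0 0 0 0 0' > next.json && python3 steer.py next.json
echo '0 0 0 0 0 0 1 | 0 0 0 0 0 0 1 | 0 0 0 0 0 0 1 | 0 0 0 0 0 0 1 | 0 0 0 0 0 0 1 | 0 0 -0.3 0 0 0 1 | 0 0 -0.7 0 0 0 1 | 0 -0.3 -1.1 0 0 0 1 | 0 -0.7 -1.5 0 0 0 1 | 0 -1.1 -1.7 0 0 0 1 | 0 -1.6 -1.7 0 0 0 1 | 0 -2 -1.7 0 0 0 1 | 0 -2.3 -1.7 0 0 0 1 | 0 -2.3 -1.7 0 0 0 1' > next.json && python3 steer.py next.json
python3 - <<'E'
from rig import bot
import cv2,pickle
for n in("side","top"):
    c=bot.capture(n); cv2.imwrite(f"pics/{n}2.png",c["color"][:,:,::-1]); pickle.dump(c,open(f"{n}2.pkl","wb"))
E
```

```text
time_s: 4.3
position: [0.4183, 0.1988, 0.0036]
tcp_rot: [[-0.982, 0.191, -0.003], [0.191, 0.982, -0.0], [0.003, -0.001, -1.0]]
force: [-2.6, 4.2, 5.6]
opening: 0.68
grasp_force: 30.0
time_s: 5.7
position: [0.3759, -0.0301, 0.1738]
tcp_rot: [[-0.981, 0.196, 0.001], [0.196, 0.981, -0.001], [-0.001, -0.001, -1.0]]
force: [0.8, 0.8, 1.1]
opening: 1.002
grasp_force: 0.0
```

View pics/top2.png

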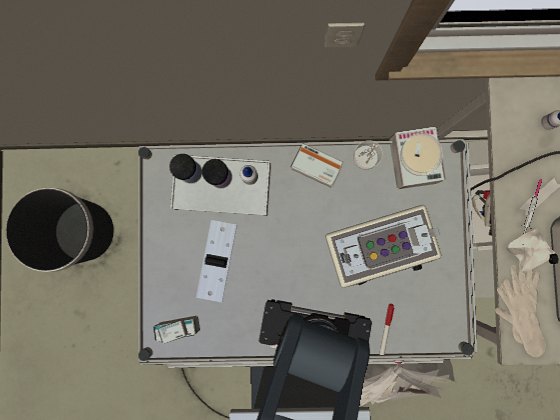

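The plate lies flat and fully out, from about (218,220) to (210,300) with its bar at (215,261), and the riser items are undisturbed. I'll measure the plate and mixer precisely.

```bash
cat > m.py <<'E'
import pickle
from h import *
t=pickle.load(open("top2.pkl","rb"));w=t["color"].astype(int);g=cv2.cvtColor(t["color"],cv2.COLOR_RGB2GRAY).astype(float)
def dark(x,y,r=3):
    q=g[y-r:y+r+1,x-r:x+r+1];m=np.clip(np.median(q)-8-q,0,None);yy,xx=np.mgrid[-r:r+1,-r:r+1]
    return [x+(m*xx).sum()/m.sum(),y+(m*yy).sum()/m.sum()]
def big(m,box):
    k=np.zeros_like(m);x0,y0,x1,y1=box;k[y0:y1,x0:x1]=m[y0:y1,x0:x1]
    cs,_=cv2.findContours(k,cv2.RETR_EXTERNAL,cv2.CHAIN_APPROX_NONE);return np.vstack([c for c in cs if len(c)>25]).reshape(-1,2)
def rect(c,z):
    P=onz(t,cv2.convexHull(c).reshape(-1,2).astype(float),z)[:,:2]
    r=cv2.minAreaRect((P*1000).astype(np.float32));return r
pm=((w[:,:,2]-w[:,:,0]>5)&(w.min(2)>180)).astype(np.uint8)
print("plate",rect(big(pm,(190,214,245,310)),.010))
bm=(g<70).astype(np.uint8);print("bar(z=.037)",rect(big(bm,(200,250,232,272)),.037))
hs=[dark(224,233,5),dark(211,290,5)];
cm=((w.max(2)-w.min(2)>55)).astype(np.uint8);cm[:228]=0;cm[262:]=0;cm[:,:362]=0;cm[:,412:]=0
n,_,st,ce=cv2.connectedComponentsWithStats(cm);ce=ce[1:][st[1:,4]>15];print(len(ce),st[1:,4])
for z in(.105,.11,.1135):
    P=onz(t,ce,z);print("caps",z,P.mean(0))
P=onz(t,ce,.11)[:,:2];P-=P.mean(0);v=np.linalg.svd(P)[2][0];print("caps yaw",np.degrees(np.arctan2(v[1],v[0])))
E
python3 m.py; python3 - <<'E'
from m import *
c=t["color"]
a=cv2.resize(c[213:308,190:245],(347,600),interpolation=cv2.INTER_CUBIC)
s=pickle.load(open("side2.pkl","rb"))["color"]
b=cv2.resize(s[185:285,205:305],(450,450),interpolation=cv2.INTER_CUBIC)
im=np.zeros((600,797,3),np.uint8);im[:,:347]=a;im[:450,347:]=b
cv2.imwrite("pics/c2.png",im[:,:,::-1])
E
```

```text
plate ((494.844482421875, 182.2939453125), (52.62869644165039, 172.57130432128906), 89.47625732421875)
bar(z=.037) ((494.2577819824219, 179.97802734375), (47.8616828918457, 23.061445236206055), 77.93663787841797)
4 [44  7  2 29  1 30  2 46  3]
caps 0.105 [ 0.51822365 -0.18126923  0.105     ]
caps 0.11 [ 0.51829855 -0.18043142  0.11      ]
caps 0.1135 [ 0.51835099 -0.17984496  0.1135    ]
caps yaw -74.44789030000577
plate ((494.844482421875, 182.2939453125), (52.62869644165039, 172.57130432128906), 89.47625732421875)
bar(z=.037) ((494.2577819824219, 179.97802734375), (47.8616828918457, 23.061445236206055), 77.93663787841797)
4 [44  7  2 29  1 30  2 46  3]
caps 0.105 [ 0.51822365 -0.18126923  0.105     ]
caps 0.11 [ 0.51829855 -0.18043142  0.11      ]
caps 0.1135 [ 0.51835099 -0.17984496  0.1135    ]
caps yaw -74.44789030000577
```

View pics/c2.png

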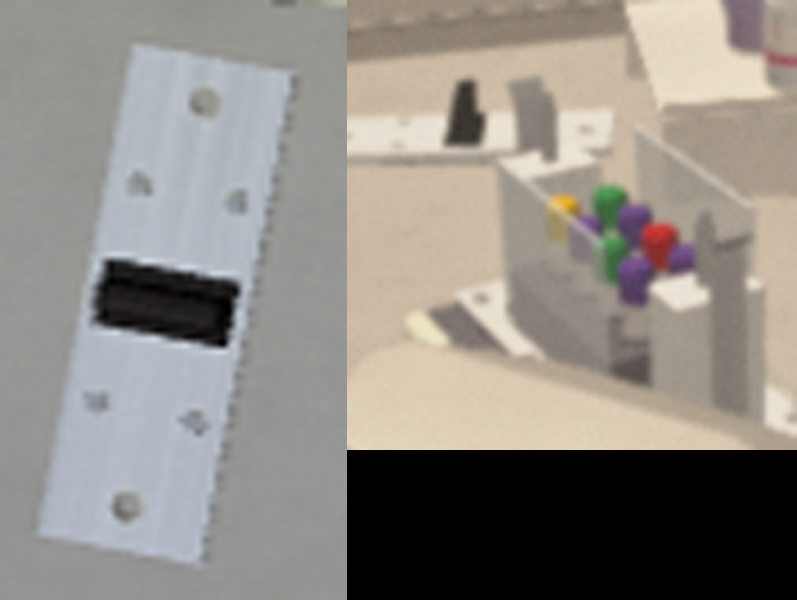

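Crop: the plate holes are at about (205,101) and (127,506), with the bar between at (166,303). The side view shows the clear guards, the posts and both clips upright.

```bash
python3 - <<'E' | tail -30
from m import *
print("-----")
def pc(x,y,s,x0,y0): return [x0+(x+.5)/s-.5,y0+(y+.5)/s-.5]
hs=[dark(222,229,4),dark(210,293,4)];hc=[pc(205,101,6.31,190,213),pc(127,506,6.31,190,213)]
for h in(hs,hc):
    P=onz(t,h,.008);d=P[0]-P[1];print("holes",np.round(h,2),P.mean(0),np.linalg.norm(d),np.degrees(np.arctan2(d[1],d[0])))
caps=[(308,301),(381,278),(455,256),(527,233),(331,374),(405,351),(477,329),(550,306)]
C=[pc(x,y,6.6667,324,200) for x,y in caps]
P=onz(t,C,.1135);print("caps",P.mean(0)); d=(P[0]+P[4]-P[3]-P[7])/2;print("yaw",np.degrees(np.arctan2(-d[0],d[1])),np.linalg.norm(d)/3)
ps=[[(608,190),(685,165),(717,285),(635,305)],[(135,330),(215,302),(255,428),(178,440)]]
Q=[onz(t,[pc(x,y,6.6667,324,200) for x,y in p],.1165).mean(0) for p in ps];print("posts",Q,(Q[0]+Q[1])/2,np.linalg.norm(Q[0]-Q[1]))
for nm,a,b,z in(("pinbase",(206,371),(657,237),.1165),("pintop",(219,377),(690,233),.1505)):
    B=onz(t,[pc(*a,6.6667,324,200),pc(*b,6.6667,324,200)],z);d=B[0]-B[1];print(nm,B.mean(0),np.linalg.norm(d),np.degrees(np.arctan2(-d[0],d[1])))
# housing outline at z=.037: outer cream corners in crop
H=onz(t,[pc(x,y,6.6667,324,200) for x,y in[(10,230),(668,33),(778,382),(122,582)]],.034)
d=(H[0]+H[3]-H[1]-H[2])/2;print("housing",H.mean(0),np.linalg.norm(d),np.degrees(np.arctan2(-d[0],d[1])))
# side-view triangulation of yellow & red cap
s=pickle.load(open("side2.pkl","rb"))
for nm,i,q in(("yellow",4,(565-347,202)),("red",2,(660-347,236))):
    o,d=ray(s,[pc(*q,4.5,205,185)]);o2,d2=ray(t,[C[i]]);A=np.c_[d[0],-d2[0]];l=np.linalg.lstsq(A,o2-o,rcond=None)[0];print(nm,o+l[0]*d[0],o2+l[1]*d2[0])
E
```

```text
plate ((494.844482421875, 182.2939453125), (52.62869644165039, 172.57130432128906), 89.47625732421875)
bar(z=.037) ((494.2577819824219, 179.97802734375), (47.8616828918457, 23.061445236206055), 77.93663787841797)
4 [44  7  2 29  1 30  2 46  3]
caps 0.105 [ 0.51822365 -0.18126923  0.105     ]
caps 0.11 [ 0.51829855 -0.18043142  0.11      ]
caps 0.1135 [ 0.51835099 -0.17984496  0.1135    ]
caps yaw -74.44789030000577
-----
holes [[221.68 228.91]
 [209.31 292.99]] [0.49246074 0.18486218 0.008     ] 0.14838765979961727 -11.59867075598947
holes [[222.07 228.59]
 [209.71 292.77]] [0.49305971 0.18395984 0.008     ] 0.14863513711134785 -11.580752019415963
caps [ 0.52201489 -0.19118189  0.1135    ]
yaw 16.063218759690283 0.02397207265345756
posts [array([ 0.54160709, -0.26366468,  0.1165    ]), array([ 0.50122778, -0.11722288,  0.1165    ])] [ 0.52141743 -0.19044378  0.1165    ] 0.1519068486244982
pinbase [ 0.52188332 -0.19139468  0.1165    ] 0.14713771306577306 15.366327767563485
pintop [ 0.52185252 -0.1922753   0.1505    ] 0.14932568528241688 15.813486952361254
housing [ 0.52043784 -0.19371146  0.034     ] 0.2305867221448212 15.629264057568221
yellow [ 0.50092997 -0.15997128  0.11277292] [ 0.50059782 -0.15992154  0.11277574]
red [ 0.53549343 -0.20013499  0.10993938] [ 0.53668947 -0.20035041  0.1099811 ]
```

To row units: 0.23 m is 2.3, 0.104 m is 1.04, 90.6 degrees is 18.12.

```bash
echo '-0.1 0.3 0 0 0 1.6 1 | -0.2 0.6 0 0 0 3.2 1 | -0.3 1 0 0 0 4.8 1 | -0.4 1.4 0 0 0 6.4 1 | -0.5 1.8 0.1 0 0 8 1 | -0.6 2.1 0.2 0 0 9.6 1 | -0.7 2.3 0.4 0 0 11.2 1 | -0.75 2.3 0.6 0 0 12.8 1 | -0.75 2.3 0.8 0 0 14.4 1 | -0.75 2.3 0.9 0 0 16 1 | -0.75 2.3 1 0 0 17.6 1 | -0.75 2.3 1.04 0 0 18.12 1 | -0.75 2.3 1.04 0 0 18.12 1 | -0.75 2.3 1.04 0 0 18.12 1 | -0.75 2.3 1.04 0 0 18.12 1' > next.json && python3 steer.py next.json
python3 - <<'E'
from rig import bot
import numpy as np
s=bot.read_state();R=np.array(s["tcp_rot"]);print(s["position"],R.T@(np.array([.4928,.1843,.0165])-s["position"]),np.degrees(np.arctan2(R[1,1],R[0,1])),s["joint_positions"])
E
```

```text
time_s: 7.3
position: [0.4933, 0.1852, 0.0698]
tcp_rot: [[0.199, 0.98, 0.0], [0.98, -0.199, 0.0], [0.0, 0.0, -1.0]]
force: [-0.0, 1.2, -0.0]
opening: 0.999
grasp_force: 0.0
[0.49327386 0.18515965 0.06981502] [-0.00094924 -0.00031717  0.05331467] -11.487530228617466 [8.41047878e+00 3.63492648e+01 1.03341595e+02 5.85570898e-03
 4.02803362e+01 1.98935397e+01]
```

```bash
echo '-0.01 0 0.2 0 0 0 1 | -0.01 0 0.35 0 0 0 1 | -0.01 0 0.47 0 0 0 1 | -0.01 0 0.535 0 0 0 1 | -0.01 0 0.535 0 0 0 1 | -0.01 0 0.535 0 0 0 0 | -0.01 0 0.535 0 0 0 0 | -0.01 0 0.535 0 0 0 0 | -0.01 0 0.535 0 0 0 0 | -0.01 0 0.535 0 0 0 0 | -0.01 0 0.535 0 0 0 0 | -0.01 0 0.535 0 0 0 0 | -0.01 0 0.535 0 0 0 0 | -0.01 0 0.535 0 0 0 0 | -0.01 0 0.535 0 0 0 0 | -0.01 0 0.535 0 0 0 0' > next.json && python3 steer.py next.json
echo '0 0 -0.05 0 0 0 0 | 0 0 -0.2 0 0 0 0 | 0 0 -0.4 0 0 0 0 | 0 0 -0.7 0 0 0 0 | 0 0 -1.1 0 0 0 0 | 0 0 -1.5 0 0 0 0 | 0 0 -1.9 0 0 0 0 | 0 0 -2 0 0 0 0 | 0 0 -2 0 0 0 0 | 0 0 -2 0 0 0 0' > next.json && python3 steer.py next.json
```

```text
time_s: 8.9
position: [0.493, 0.1834, 0.016]
tcp_rot: [[0.201, 0.98, -0.0], [0.98, -0.201, -0.0], [-0.0, -0.0, -1.0]]
force: [-0.1, 0.4, -0.0]
opening: 0.137
grasp_force: 30.0
time_s: 9.9
position: [0.4918, 0.1831, 0.2148]
tcp_rot: [[0.201, 0.98, -0.003], [0.98, -0.201, -0.0], [-0.001, -0.003, -1.0]]
force: [-0.4, 0.0, -1.9]
opening: 0.133
grasp_force: 30.0
```

To row units: -0.362 m is -3.62, -0.03 m is -0.3, 62.6 degrees is 12.52.

```bash
echo '-0.1 0.03 0 0 0 0.4 0 | -0.3 0.1 0 0 0 1.2 0 | -0.6 0.2 0 0 0 2.2 0 | -0.9 0.3 0 0 0 3.2 0 | -1.2 0.35 0 0 0 4.4 0 | -1.5 0.45 0 0 0 5.6 0 | -1.8 0.55 0 0 0 6.8 0 | -2.1 0.6 0 0 0 8 0 | -2.4 0.7 0 0 0 9.2 0 | -2.7 0.8 0 0 0 10.2 0 | -3 0.9 0 0 0 11.2 0 | -3.2 0.95 0 0 0 11.8 0 | -3.4 1 0 0 0 12.2 0 | -3.55 1.03 0 0 0 12.4 0 | -3.62 1.04 0 0 0 12.52 0 | -3.62 1.04 0 0 0 12.52 0 | -3.62 1.04 0 0 0 12.52 0 | -3.62 1.04 0 0 0 12.52 0 | -3.62 1.04 0 0 0 12.52 0' > next.json && python3 steer.py next.json
python3 - <<'E'
from rig import bot
import numpy as np,cv2,pickle
s=bot.read_state();R=np.array(s["tcp_rot"]);print(s["position"],R.T@(np.array([.522,-.1917,.172])-s["position"]),np.degrees(np.arctan2(R[1,1],R[0,1])),R[2])
ims=[]
for n in("side","top"):
    c=bot.capture(n); pickle.dump(c,open(f"{n}3.pkl","wb")); ims.append(c["color"])
a=cv2.resize(ims[0][160:300,190:330],(400,400),interpolation=cv2.INTER_CUBIC);b=cv2.resize(ims[1][180:320,310:450],(400,400),interpolation=cv2.INTER_CUBIC)
cv2.imwrite("pics/c3.png",np.hstack([a,b])[:,:,::-1])
E
```

```text
time_s: 11.8
position: [0.5222, -0.1912, 0.2161]
tcp_rot: [[0.962, 0.273, -0.0], [0.273, -0.962, 0.0], [-0.0, -0.0, -1.0]]
force: [-0.2, 0.6, -2.3]
opening: 0.134
grasp_force: 30.0
[ 0.52218514 -0.19119467  0.21612087] [-0.00031352  0.00044851  0.04412076] -74.12818849037546 [-6.25776553e-05 -2.96393761e-04 -9.99999954e-01]
```

View pics/c3.png

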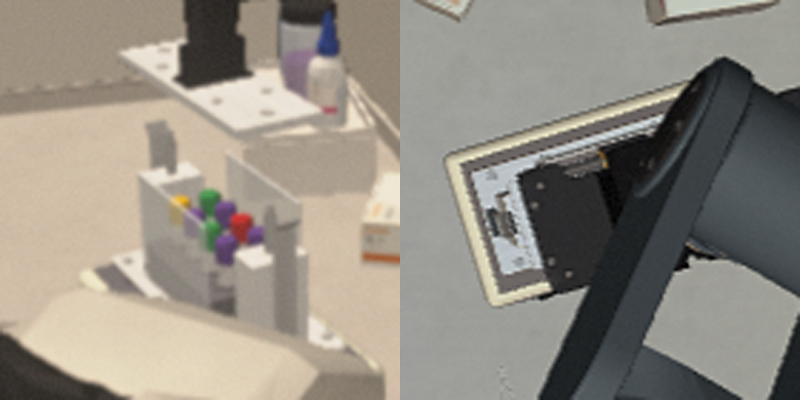

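The side crop shows the plate held level above the head, with its near hole at about (268,112) and its far hole at about (163,66). In the top crop the gripper hides the plate. I'll check the hole position against the expected one.

```bash
python3 - <<'E'
import pickle
from h import *
s=pickle.load(open("side3.pkl","rb"))
k=2.857
for q in((268,112),(163,66)):
    print(onz(s,[[190+(q[0]+.5)/k-.5,160+(q[1]+.5)/k-.5]],.209))
d=74*np.array([.273,-.962])
for g in(1,-1): print(proj(s,[[.5222+g*d[0]/1000,-.1912+g*d[1]/1000,.209]])*k-np.array([190,160])*k)
E
```

```text
[[ 0.54309398 -0.257718    0.209     ]]
[[ 0.49474688 -0.15089519  0.209     ]]
[[267.70091062 113.78658923]]
[[165.54831205  50.58956948]]
```

```bash
echo '0 0.005 0.15 0 0 0 0 | 0 0.005 0.3 0 0 0 0 | 0 0.005 0.42 0 0 0 0 | 0 0.005 0.46 0 0 0 0 | 0 0.005 0.46 0 0 0 0' > next.json && python3 steer.py next.json; for i in 1; do echo '0 0 0.02 0 0 0 0 | 0 0 0.04 0 0 0 0 | 0 0 0.06 0 0 0 0 | 0 0 0.08 0 0 0 0 | 0 0 0.08 0 0 0 0' > next.json && python3 steer.py next.json; done
```

```text
time_s: 12.4
position: [0.522, -0.1923, 0.1694]
tcp_rot: [[0.962, 0.272, -0.001], [0.272, -0.962, 0.001], [-0.001, -0.001, -1.0]]
force: [-0.0, 0.7, -1.6]
opening: 0.135
grasp_force: 30.0
time_s: 12.9
position: [0.5222, -0.1926, 0.1619]
tcp_rot: [[0.962, 0.272, -0.0], [0.272, -0.962, 0.0], [-0.0, -0.0, -1.0]]
force: [0.6, 0.7, -1.3]
opening: 0.137
grasp_force: 30.0
```

```bash
echo '0 0 0.015 0 0 0 0 | 0 0 0.03 0 0 0 0 | 0 0 0.045 0 0 0 0 | 0 0 0.06 0 0 0 0 | 0 0 0.06 0 0 0 0' > next.json && python3 steer.py next.json; python3 -c "
from rig import bot;print(bot.read_state()['moment'])"
```

```text
time_s: 13.4
position: [0.5222, -0.1925, 0.1558]
tcp_rot: [[0.962, 0.272, -0.0], [0.272, -0.962, 0.0], [-0.0, -0.0, -1.0]]
force: [-0.2, -0.3, -1.1]
opening: 0.133
grasp_force: 30.0
[-0.00232401  0.12166965  0.02272317]
```

To row units: 0.006 m is 0.06, 0.0045 m is 0.045.

```bash
echo '0 0 0.015 0 0 0 0 | 0 0 0.03 0 0 0 0 | 0 0 0.045 0 0 0 0 | 0 0 0.06 0 0 0 0 | 0 0 0.06 0 0 0 0' > next.json && python3 steer.py next.json; echo '0 0 0.015 0 0 0 0 | 0 0 0.03 0 0 0 0 | 0 0 0.045 0 0 0 0 | 0 0 0.06 0 0 0 0 | 0 0 0.06 0 0 0 0' > next.json && python3 steer.py next.json;python3 -c "
from rig import bot;print(bot.read_state()['moment'])"
```

```text
time_s: 13.9
position: [0.5222, -0.1924, 0.15]
tcp_rot: [[0.962, 0.272, -0.0], [0.272, -0.962, 0.0], [-0.0, -0.0, -1.0]]
force: [-1.6, 1.5, -0.4]
opening: 0.137
grasp_force: 30.0
time_s: 14.4
position: [0.5228, -0.193, 0.1453]
tcp_rot: [[0.962, 0.272, 0.001], [0.272, -0.962, -0.001], [0.001, 0.001, -1.0]]
force: [-1.6, 1.2, 6.5]
opening: 0.135
grasp_force: 30.0
[0.23159036 0.51254934 0.05075338]
```

To row units: 0.003 m is 0.03, 0.002 m is 0.02.

```bash
echo '0 0 0.01 0 0 0 0 | 0 0 0.02 0 0 0 0 | 0 0 0.03 0 0 0 0 | 0 0 0.03 0 0 0 0' > next.json && python3 steer.py next.json; echo '0 0 0.01 0 0 0 0 | 0 0 0.02 0 0 0 0 | 0 0 0.03 0 0 0 0 | 0 0 0.03 0 0 0 0' > next.json && python3 steer.py next.json;python3 -c "
from rig import bot;print(bot.read_state()['moment'])"
```

```text
time_s: 14.8
position: [0.5231, -0.1932, 0.1427]
tcp_rot: [[0.962, 0.272, 0.002], [0.272, -0.962, -0.002], [0.002, 0.002, -1.0]]
force: [-1.9, 1.3, 9.0]
opening: 0.135
grasp_force: 30.0
time_s: 15.2
position: [0.5234, -0.1933, 0.14]
tcp_rot: [[0.962, 0.272, 0.003], [0.272, -0.962, -0.002], [0.002, 0.003, -1.0]]
force: [-2.5, 2.0, 10.5]
opening: 0.134
grasp_force: 30.0
[0.27208076 0.51336204 0.03108155]
```

```bash
echo '-0.007 -0.012 0.01 0 0 0 0 | -0.007 -0.012 0.02 0 0 0 0 | -0.007 -0.012 0.03 0 0 0 0 | -0.007 -0.012 0.04 0 0 0 0 | -0.007 -0.012 0.04 0 0 0 0' > next.json && python3 steer.py next.json; echo '0 0 0.01 0 0 0 0 | 0 0 0.02 0 0 0 0 | 0 0 0.03 0 0 0 0 | 0 0 0.03 0 0 0 0' > next.json && python3 steer.py next.json;python3 -c "
from rig import bot;print(bot.read_state()['moment'])"
```

```text
time_s: 15.7
position: [0.5234, -0.1932, 0.1365]
tcp_rot: [[0.962, 0.273, 0.005], [0.273, -0.962, -0.004], [0.004, 0.006, -1.0]]
force: [-2.1, 1.6, 12.0]
opening: 0.139
grasp_force: 30.2
time_s: 16.1
position: [0.5226, -0.1924, 0.1315]
tcp_rot: [[0.962, 0.272, 0.003], [0.272, -0.962, -0.001], [0.002, 0.002, -1.0]]
force: [1.6, -0.4, 3.5]
opening: 0.134
grasp_force: 30.0
[-0.00958014 -0.11940885 -0.02176844]
```

```bash
echo '0 0 0.01 0 0 0 0 | 0 0 0.02 0 0 0 0 | 0 0 0.02 0 0 0 0' > next.json && python3 steer.py next.json; echo '0 0 0.01 0 0 0 0 | 0 0 0.015 0 0 0 0 | 0 0 0.015 0 0 0 0' > next.json && python3 steer.py next.json;python3 -c "
from rig import bot;print(bot.read_state()['moment'])"
```

```text
time_s: 16.4
position: [0.5221, -0.1922, 0.1294]
tcp_rot: [[0.962, 0.272, 0.001], [0.272, -0.962, -0.001], [0.001, 0.001, -1.0]]
force: [1.3, -0.7, 6.4]
opening: 0.138
grasp_force: 30.0
time_s: 16.7
position: [0.5222, -0.1923, 0.1293]
tcp_rot: [[0.962, 0.272, 0.002], [0.272, -0.962, -0.001], [0.002, 0.002, -1.0]]
force: [-1.1, -0.0, 14.6]
opening: 0.134
grasp_force: 30.0
[0.13360983 0.28995157 0.05978206]
```

To row units: -0.24 m is -2.4, -0.2 m is -2.

```bash
echo '0 0 -0.02 0 0 0 0 | 0 0 -0.02 0 0 0 0.5 | 0 0 -0.02 0 0 0 0.5 | 0 0 -0.02 0 0 0 0.5 | 0 0 -0.02 0 0 0 0.5 | 0 0 -0.12 0 0 0 0.5 | 0 0 -0.3 0 0 0 0.5 | 0 0 -0.6 0 0 0 0.5 | 0 0 -1 0 0 0 0.5 | -0.5 -0.5 -1.2 0 0 0 0.5 | -0.8 -1 -1.2 0 0 0 0.5 | -0.9 -1.5 -1.2 0 0 0 0.5 | -0.9 -2 -1.2 0 0 0 0.5 | -0.9 -2.4 -1.2 0 0 0 0.5 | -0.9 -2.4 -1.2 0 0 0 0.5' > next.json && python3 steer.py next.json
python3 - <<'E'
from rig import bot
import numpy as np,cv2,pickle
ims=[]
for n in("side","top"):
    c=bot.capture(n); pickle.dump(c,open(f"{n}4.pkl","wb")); ims.append(c["color"])
a=cv2.resize(ims[0][190:290,220:320],(400,400),interpolation=cv2.INTER_CUBIC);b=cv2.resize(ims[1][195:295,330:430+10],(440,400),interpolation=cv2.INTER_CUBIC)[:,:400]
b=cv2.resize(ims[1][140:300,160:450],(400,221),interpolation=cv2.INTER_CUBIC)
b2=cv2.resize(ims[1][205:285,335:445],(800,582),interpolation=cv2.INTER_CUBIC)
b2=cv2.resize(b2,(400,291))
im=np.zeros((520,800,3),np.uint8);im[:400,:400]=a;im[:291,400:]=b2;im[295:516,400:]=b
cv2.imwrite("pics/c4.png",im[:,:,::-1])
E
```

```text
time_s: 18.2
position: [0.3659, 0.018, 0.2479]
tcp_rot: [[0.962, 0.274, -0.002], [0.274, -0.962, 0.001], [-0.002, -0.002, -1.0]]
force: [0.4, 0.7, 0.4]
opening: 0.5
grasp_force: 0.0
```

View pics/c4.png

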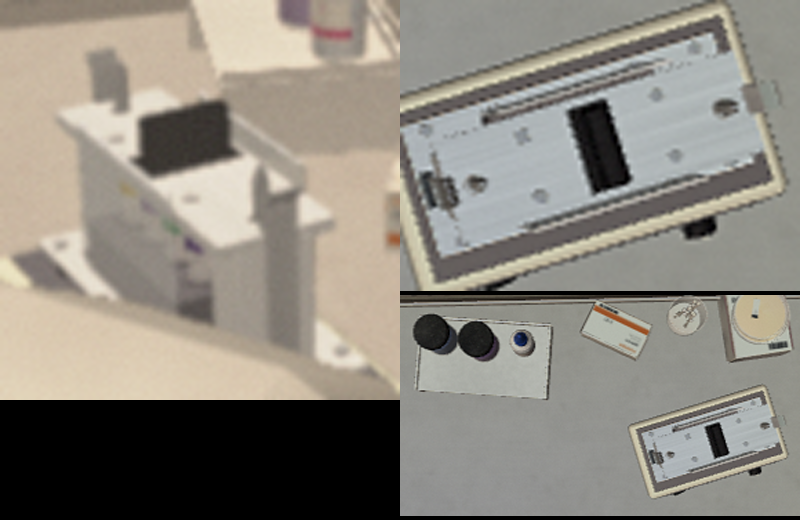

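The plate sits level on both posts, with the clips upright at its ends at about (108,75) and (262,190) in the side crop. The jars, dropper and carton are unmoved. As a last check I'll compare the clip positions with those before the press.

```bash
python3 - <<'E'
import pickle,cv2,numpy as np
def cmp(n,boxes):
    a=pickle.load(open(n+"2.pkl","rb"))["color"];b=pickle.load(open(n+"4.pkl","rb"))["color"]
    for nm,(x0,y0,x1,y1) in boxes.items():
        k=8;T=cv2.resize(a[y0:y1,x0:x1],None,fx=k,fy=k,interpolation=cv2.INTER_CUBIC);S=cv2.resize(b[y0-4:y1+4,x0-4:x1+4],None,fx=k,fy=k,interpolation=cv2.INTER_CUBIC)
        r=cv2.matchTemplate(S,T,cv2.TM_CCOEFF_NORMED);_,v,_,l=cv2.minMaxLoc(r);print(n,nm,l[0]/k-4,l[1]/k-4,v)
cmp("side",{"left clip":(240,200,252,212),"right clip":(281,231,294,241),"guard":(225,240,240,260)})
cmp("top",{"left clip":(339,250,350,264),"right clip":(432,228,441,238),"housing":(325,230,334,240)})
E
```

```text
side left clip 0.625 0.125 0.9710723161697388
side right clip 0.75 0.125 0.776419460773468
side guard 0.5 -0.125 0.9901406764984131
top left clip 0.0 -0.75 0.9282775521278381
top right clip 0.125 -0.375 0.9258558750152588
top housing 0.0 0.0 0.9973705410957336
```

```bash
python3 -c "
from rig import bot;print(bot.hand_in())"
```

```text
the job is handed in; nothing more can be done
None
```

The hold-down plate is seated level on the mixer. The push force rose to about 12 N and dropped before it bottomed out, and the pictures show both clips back at rest. The jars, dropper bottle and needle carton are where they stood, and the job was handed in at about 18 s; no verdict was returned.

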